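# Shut the jewellery cabinet and clamp its re-glued hook block

## Robot

A 6-joint arm with a two-finger parallel gripper is mounted at the origin on the work surface. World frame = base frame: x ahead of the robot, y to its left, z up, the work surface at z = 0. Lengths are in m, angles in rad, forces in N, time in s.
With the tool pointing down it reaches from about 0.425 to 0.95 m from the base axis. Payload 3.5 kg.
Tool frame: the origin (TCP) lies between the finger pads, 19 mm behind the fingertips; this is the grasp point; z points along the fingers, y is the line along which they close (so a half turn about z gives the same grasp; the last joint's range is limited). The gripper opens to 85 mm and grips with 20 to 120 N. Pads are 22 mm wide; open, the fingers measure 114 mm over their backs; the gripper's body (76 mm by 85 mm) begins 54 mm behind the grasp point. The pads swing forward as they close: fully open they stand 13 mm farther back than shut.
Start: joints at [-1.414, 0.286, 1.577, -0, 1.279, -0.15], TCP at [0.204, -0.643, 0.25] pointing down, gripper open.
Joint ranges: [-2.77, 2.77], [-0.9, 2.22], [0.21, 2.48], [-1.53, 4.67], [0.24, 2.81], [-2.84, 2.84]. Speed limits (rad/s): [2.79, 2.79, 3.14, 3.14, 3.14, 3.14].

## Interface

Orientations are given as a unit quaternion [w, x, y, z].
In Python, from workcell import telemetry, camera, r gives the robot as it stands. The module is installed in compiled form; this text tells all that it offers.
- The arm moves only by the tool servo_tool, never from a script. Its argument "rows" is a list of rows, each a list of 2 entries, a list of its own where there are three numbers: the shift along the tool's x, y, z in units of 40 mm (1.0 is 40 mm), then the turn, a rotation vector about the tool's x, y, z in units of 8 degrees (1.0 is 8 degrees). In form: [[[dx, dy, dz], [ax, ay, az]], ...]. A call has exactly 5 rows; each row shifts and turns the commanded pose from where the row before left it, along the tool's axes as they then stand; what a row does not reach is not made up. A row lasts 1/10 s, in which the tool goes at most 50 mm and 8.59 degrees, less where a joint would pass 70% of its speed; a pose out of reach is approached as far as the arm can. A call is refused whole if a number of a shift passes 1 or a number of a turn 1, either way. A call with a gripper value outside its range is refused whole. "fingers" is the finger opening in mm, from 0 to 85.4, set as the call begins (left out, the last holds). The fingers move at their own pace and stop on an object; "squeeze" is the grip in N (left out, the last holds). Time passes only in rows, so rows that do not move let the fingers close, or fill a call up. It gives the time, the measured TCP pose, the force, the opening and the grip force at its end, in the units of the state.
- telemetry.observe(): the state, without advancing time (a new reading comes with each control period).
- camera(name): name is "scene" or "top" or "wrist"; returns a dict with "pixels" (400x640x3 uint8, red, green, blue), "fx", "fy", "cx", "cy" (pixels), "k1" (the pictures are not rectified: a ray, as slopes to the right and down, at radius r is drawn at 1 + k1 r^2 times it, then the intrinsics apply), "cam_to_world" (4x4, takes a point from camera to world coordinates). Camera axes: x right, y down, z forward; pixel columns grow to the right and rows downward; lengths in m; the calibration is good to about 2 mm. A picture is of the moment at which its call begins. There is no depth.
- r.job_done(): hands the job in; it is judged then, once.
The state is a dict: "time_s": time; "qpos": joint angles; "qvel": joint speeds; "effort": joint torques, N m; "tool_pos": TCP position; "ee_rot": TCP orientation; "force": force on the tool from outside, world axes, zero at the start; "ft_torque": the same for the moment, N m; "gripper_width": finger opening in m; "grasp_force": force on a finger pad.
Only numpy, scipy, OpenCV 4.12 (cv2) and the standard library are available. Lean on these libraries where they do the work, as an engineer would, in place of code of your own. Each camera call takes 0.05 s, during which the arm holds its last target. There are 200 camera calls.

## Task

Push the jewellery cabinet's door shut until it seats on its catch, then pump the clamp's two grips (squeeze and release) until the red pad meets the hook block glued on the door and its spring is about half pressed in; the glue joint must not be crushed by bottoming the pad out. Move the rod only by the grips, leave the things on the tray where they are, and finish with the hand around the grips, still squeezing them so that the pressure stays on.

Things in the scene. Friction and masses are not known exactly. Their poses are not given: they have to be found in the camera images.
- station: Fixed plywood gluing board, 350 x 200 x 18 mm, carrying clamp and cabinet. Origin on the table; x from the clamp's grips to the cabinet, y left of that, z up. In it (mm): clamp's orange head x -135 to -45, y +-19, top z 131; rod along x at y 0, z 115; white cabinet x 104 to 170, y +-75; its top board x 99 to 173, y +-78, up to z 162; front face of the shut door at x 90.
- door_angle (a joint): Opening angle of the cabinet door, rad: 0 = shut on its catch, grows as the free edge swings out towards the grips; starts 0.35 to 0.65. It stays where it is left. A sprung ball catch resists with some 5 N at the free edge over the last 10 mm of closing; from about 0.03 rad on it pulls the door fully home and keeps it there.
- door_hinge (a point): Top front corner of the door at its hinge, 150 mm above the table: the vertical hinge line runs through it (station x 90, y +70).
- door_tab (a point): Centre of the front face of the upright part of the door's wooden push tab, 175 mm above the table and 118 mm from the hinge line; moves with the door. The tab is 36 mm wide, 12 thick, flush with the door's front face, and stands up from the door's top edge (150) to 193 mm above the table, clear above the cabinet's top board: the place to push.
- door: The white door with, freshly glued on the middle of its front face, a hook block 50 wide x 60 high x 16 mm thick (lower edge 75 mm above the table) with a brass hook at its foot that stands out another 27 mm, below the pad's path. The panel is 140 wide, 130 high, 12 thick. Origin on the hinge line at the door's lower front corner; x into the cabinet, z up, the panel runs along -y.
- block_face (a point): The point on the block's front face that the pad meets, 115 mm above the table (20 mm below the block's top edge), in line with the rod when the door is shut.
- rod: The clamp's steel ratchet rod (12 x 9 mm, teeth every 8 mm on top, black knob at its rear), sliding along station x, 115 mm above the table, with the pad at its front end. About 5 N of friction keeps it in place; it has no other lock, so the pad's pressure is mostly lost when the grips are let go. Not to be pushed directly.
- pad (a joint): How far the red sprung pad is pressed back into the rod's end, m: 0 = free, 0.012 = bottomed out. Spring 1.5 N per mm, so 6 mm = 9 N on the block.
- pad_disc: The pad's red disc, 24 mm diameter, 6 mm thick, on the front of the rod.
- pad_face (a point): Centre of the red pad's front face. It starts about 59 to 84 mm short of the block's face (measured with the door shut).
- drive (a joint): Ratchet stroke, m: 0 = grips released, 0.026 = fully squeezed; equals the amount by which the two grips closed together. Once a tooth is caught (up to 8 mm lost) the rod goes forward one to one; when the grips spring back (3 to 5 N) it stays and the ratchet catches new teeth: 16 or 24 mm per full stroke. Squeezing with F newtons pushes the rod with about F; friction and springs take 10 N of it.
- rear_grip: Black upright paddle on the clamp's head, farther from the cabinet: 24 mm wide, 10 thick, 134 to 196 mm above the table. Origin at the bottom of its outer face. Released, the grips' outer faces are 62 mm apart (31 mm either side of grip_mid); fully squeezed 36 mm. The grips are linked and slide by equal amounts towards each other along station x.
- front_grip: The other paddle, the one nearer the cabinet, a mirror image. Origin at the bottom of its outer face.
- grip_mid (a point): Fixed point midway between the two grips, 165 mm above the table: a good place for the tool centre, fingers pointing down, closing along station x.
- ring_dish: White porcelain ring dish, 76 mm across, 16 mm high, loose on the round tray. Leave alone. Origin under its centre.
- tie_bowl: Pink hair tie bowl, 72 mm across, 34 mm high, loose on the tray. Leave alone. Origin under its centre.
- lidded_box: Tiny blue ceramic lidded box, 56 mm across, 48 mm high, loose on the tray. Leave alone. Origin under its centre.
- tweezers: Steel tweezers, 95 mm long, 6 mm high, loose on the tray. Leave alone. Origin under the middle.

How it is judged:
By the outcome, as a careful person would: the job done as asked, in the order asked, and still so for the second after the job is handed in, while the arm keeps its last pose, push and grip.
It also fails if it takes over 54 s, if anything falls off the work surface, if the arm or the gripper's body presses on something with over 40 N, if the wrist force passes 120 N, or if a joint passes its speed limit or range.

## Working session

There is one attempt and no reset: what is moved stays moved. The work goes in short steps, Python scripts to look and compute and a tool call to move; the robot and the scene stay as the last step left them, time stands still between calls to the robot, and variables do not carry over. Pictures are saved under pics/ and viewed, at most 10 in all, crops included, and the job is handed in when it is done.

Besides the shell and the picture viewer there is one more tool, called by a JSON object that holds its "method" and its "body", one argument or row to a line. servo_tool: Moves the arm, as the interface text tells. Its arguments: {"type":"object","properties":{"rows":{"type":"array","items":{"type":"array"}},"fingers":{"type":"number"},"squeeze":{"type":"number"}},"required":["rows"]}

```bash
mkdir -p pics; cat > h.py <<'E'
import numpy as np, cv2
from workcell import telemetry, camera, r
from scipy.spatial.transform import Rotation as R
def save(c,fn,crop=None,s=1):
    im=c["pixels"][:,:,::-1]
    if crop: a,b,d,e=crop; im=im[b:e,a:d]
    cv2.imwrite(fn,cv2.resize(im,None,fx=s,fy=s,interpolation=cv2.INTER_CUBIC))
def ray(c,u,v):
    x,y=(u-c["cx"])/c["fx"],(v-c["cy"])/c["fy"]; X,Y=x,y
    for _ in range(20):
        k=1+c["k1"]*(X*X+Y*Y); X,Y=x/k,y/k
    T=np.array(c["cam_to_world"]); return T[:3,3],T[:3,:3]@np.array([X,Y,1])
def atz(c,u,v,z):
    o,d=ray(c,u,v); return o+d*(z-o[2])/d[2]
def proj(c,p):
    T=np.linalg.inv(np.array(c["cam_to_world"])); q=T[:3,:3]@np.asarray(p)+T[:3,3]
    X,Y=q[0]/q[2],q[1]/q[2]; k=1+c["k1"]*(X*X+Y*Y)
    return np.array([c["fx"]*X*k+c["cx"],c["fy"]*Y*k+c["cy"]])
def tri(obs):
    A=np.zeros((3,3));b=np.zeros(3)
    for c,u,v in obs:
        o,d=ray(c,u,v); d=d/np.linalg.norm(d); M=np.eye(3)-np.outer(d,d); A+=M;b+=M@o
    return np.linalg.solve(A,b)
E
python3 - <<'E'
from h import *
import pickle
for n in ("scene","top"):
    c=camera(n); save(c,f"pics/{n}0.png",s=1.25); pickle.dump(c,open(n+"0.pkl","wb")); print(n,c["fx"],c["cx"],c["cy"],c["k1"],np.round(c["cam_to_world"],3).tolist())
s=telemetry.observe(); print(s)
E
```

```text
scene 384.8521480685924 318.72053827515174 196.42244859796472 -0.04330576996046217 [[-0.867, 0.295, -0.402, 0.864], [0.498, 0.529, -0.687, 0.667], [0.01, -0.796, -0.605, 0.561], [0.0, 0.0, 0.0, 1.0]]
top 414.5649916611071 316.2420222032833 204.79982454228428 -0.10019143329189792 [[0.03, -0.973, 0.23, 0.354], [-1.0, -0.031, 0.001, 0.157], [0.006, -0.23, -0.973, 1.043], [0.0, 0.0, 0.0, 1.0]]
{'time_s': 0.1, 'qpos': array([-1.41398009e+00,  2.87095771e-01,  1.57805570e+00,  1.68150223e-05,
        1.27861868e+00, -1.49999679e-01]), 'qvel': array([-3.69433223e-04, -1.48212277e-03, -2.12871254e-03, -3.16082997e-04,
       -4.94277879e-05,  3.23780583e-04]), 'effort': array([ 7.54493958e-04, -4.07296228e+01, -2.93699867e+01, -1.25433612e-04,
        3.42006773e-03, -5.09645020e-06]), 'tool_pos': array([ 0.20380904, -0.6429002 ,  0.24875941]), 'ee_rot': array([-1.08877084e-03,  9.88255844e-01,  1.52804456e-01,  4.33774769e-06]), 'force': array([-0.57233373,  0.02042994,  0.50445386]), 'ft_torque': array([0.00364948, 0.01173987, 0.01363803]), 'grasp_force': 0.0, 'gripper_width': 0.08545290784506869}
```

View pics/scene0.png

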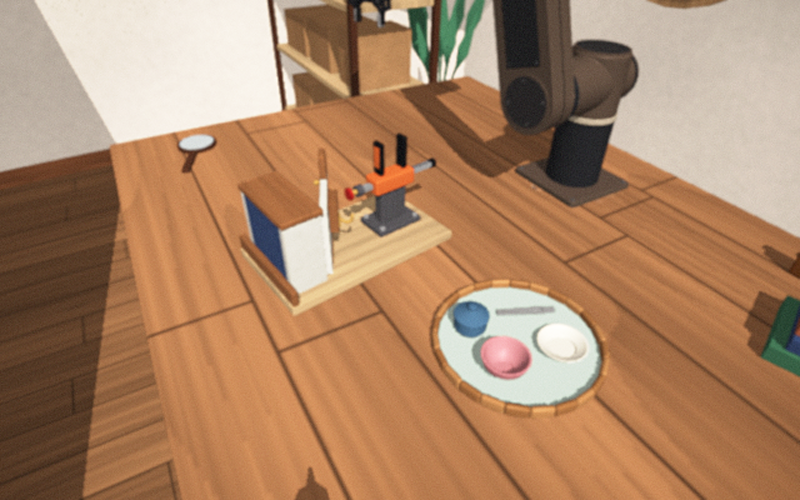

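View pics/top0.png

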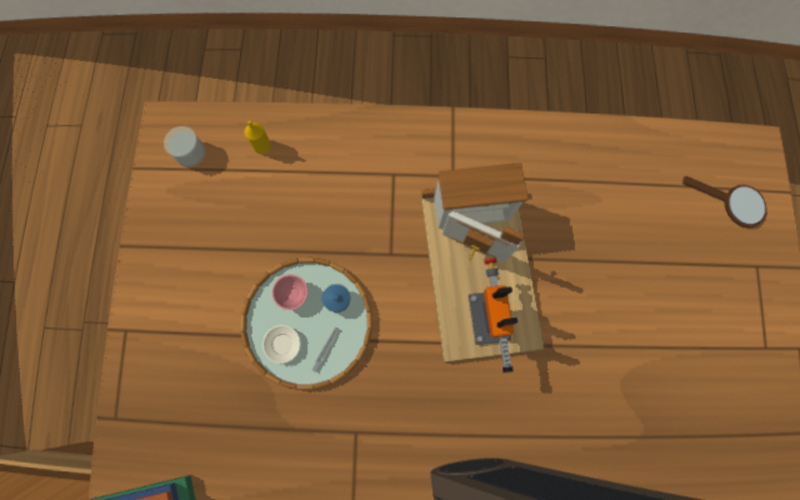

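The top view shows the station at about (485,260) in the enlarged picture, with station x pointing up the image (world +x) and the tray to its left. The door is ajar, with its free edge to the right at (505,245). In the scene view the cabinet is at (290,230) and the grips at (390,155). Next I'll enlarge both.

```bash
python3 - <<'E'
from h import *
import pickle
t=pickle.load(open("top0.pkl","rb"));s=pickle.load(open("scene0.pkl","rb"))
def grid(c,fn,crop,k):
    a,b,d,e=crop; im=cv2.resize(c["pixels"][b:e,a:d,::-1],None,fx=k,fy=k,interpolation=cv2.INTER_CUBIC)
    for u in range(a,d,10): cv2.putText(im,str(u),((u-a)*k,8),0,.33,(0,0,255)); cv2.line(im,((u-a)*k,10),((u-a)*k,15),(0,0,255))
    for v in range(b+10,e,10): cv2.putText(im,str(v),(0,(v-b)*k+3),0,.33,(0,0,255)); cv2.line(im,(22,(v-b)*k),(27,(v-b)*k),(0,0,255))
    cv2.imwrite(fn,im)
grid(t,"pics/t1.png",(330,125,450,305),3) if 0 else grid(t,"pics/t1.png",(325,125,445,300),3)
a=cv2.imread("pics/t1.png"); 
grid(t,"pics/t1.png",(325,122,445,242),5)
grid(s,"pics/s1.png",(185,100,365,250),4)
E
```

```text
(no output)
```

View pics/t1.png

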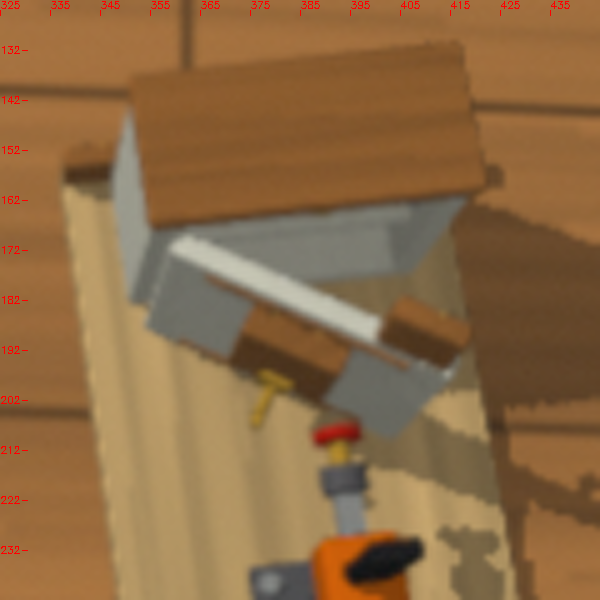

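View pics/s1.png

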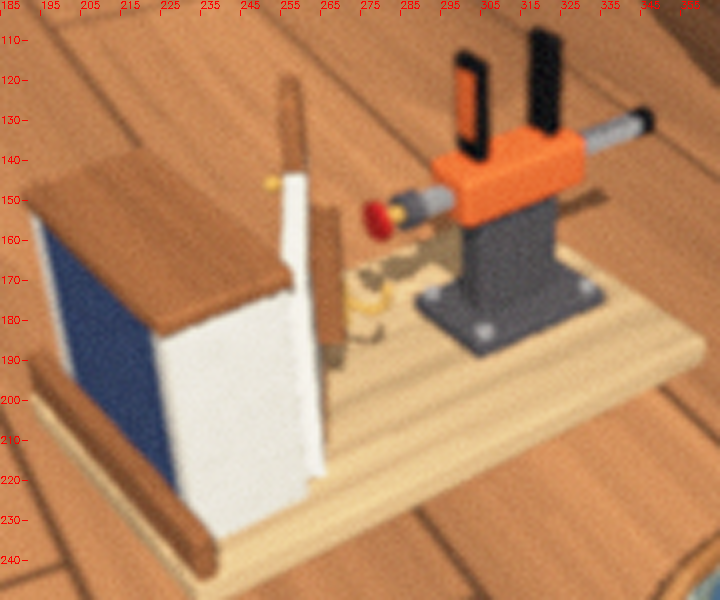

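The enlarged views show the top board's corners, the door's tab and the pad clearly. In the top view the board corners are (351,137.4), (417,130), (422.4,159.4) and (355.4,167.6), and the tab's front top edge runs from (401,188) to (416,195). I'll fit the station pose from both views.

```bash
cat > fit.py <<'E'
from h import *
import pickle
from scipy.optimize import least_squares
t=pickle.load(open("top0.pkl","rb"));s=pickle.load(open("scene0.pkl","rb"))
O=[(t,351,137.4,173,78,162),(t,417,130,173,-78,162),(t,422.4,159.4,99,-78,162),(t,355.4,167.6,99,78,162),
(s,192,147.5,173,-78,162),(s,218.7,137,99,-78,162),(s,257.5,170,99,78,162),(s,225.5,183,173,78,162),(s,361.3,186.3,-175,100,18)]
def S(p,X): 
    c,s_=np.cos(p[2]),np.sin(p[2]); x,y,z=np.array(X)/1e3
    return np.array([p[0]+c*x-s_*y,p[1]+s_*x+c*y,z+p[3]])
def res(p): return np.concatenate([proj(c,S(p,(x,y,z)))-(u,v) for c,u,v,x,y,z in O])
f=least_squares(res,[.65,-.1,0,0]); p=f.x
if __name__=="__main__":
    print(p,np.round(f.fun.reshape(-1,2),1).tolist())
    # tri heights of the board corners seen in both
    for a,b in ((0,4),(1,4),(2,5),(3,6),(0,7)):
        if O[a][3:]==O[b][3:]: print(O[a][3:],tri([O[a][:3],O[b][:3]]), S(p,O[a][3:]))
    def D(th,X): # door local mm: x into cabinet, y, z
        x,y,z=X; c,s_=np.cos(th),np.sin(th)
        # opening: -y axis swings to -x
        return S(p,(90+c*x+s_*y,70-s_*x+c*y,z))
    DO=[(t,401,188.4,0,-100,193),(t,416,195,0,-136,193),(t,405.4,181.4,12,-100,193),(t,419,187,12,-136,193)]
    g=least_squares(lambda a:np.concatenate([proj(c,D(a[0],X))-(u,v) for c,u,v,*X in DO]),[.5])
    print("door",g.x,np.round(g.fun,1)); th=g.x[0]
    print("tab",D(th,(0,-118,175)),"shut",D(0,(0,-118,175)))
    # knobs, pad face centre: top (337,428)/5 ; scene (370,218)/4
    P=tri([(t,325+336/5,122+425/5),(s,185+370/4,100+221/4)]); print("pad tri",P)
    def inv(P): d=P[:2]-p[:2]; c,s_=np.cos(p[2]),np.sin(p[2]); return np.round(1e3*np.array([c*d[0]+s_*d[1],-s_*d[0]+c*d[1],P[2]]),1)
    print(inv(P)); 
    for x in (-90-31,-90+31): 
        for z in (134,196): print(x,z,proj(t,S(p,(x,0,z))),proj(s,S(p,(x,0,z))))
    print("scene-proj tab top",proj(s,D(th,(0,-118,193))), "pad front proj t",atz(t,325+336/5,122+425/5,.115))
E
python3 fit.py
```

```text
[ 0.56626043 -0.01983513  0.1537363  -0.00820021] [[-0.3, 0.2], [-0.2, 0.5], [0.3, 0.9], [0.0, 0.4], [-3.4, 1.4], [1.9, 1.3], [0.7, -0.8], [-1.9, -0.2], [1.7, -1.7]]
(173, -78, 162) [ 0.74502155 -0.06809354  0.15841262] [ 0.74916429 -0.07042345  0.15379979]
(99, -78, 162) [ 0.67851393 -0.0809352   0.15732422] [ 0.67603706 -0.08175518  0.15379979]
(99, 78, 162) [0.65361316 0.07225892 0.15226215] [0.65214855 0.07240493 0.15379979]
(173, 78, 162) [0.7238126  0.08407215 0.15385325] [0.72527578 0.08373666 0.15379979]
door [0.59128307] [ 1.7 -1.4  1.8 -0.7 -0.5  0.9  1.   2.5]
tab [ 0.59448095 -0.04376257  0.16679979] shut [ 0.66254926 -0.05348718  0.16679979]
pad tri [ 0.57288211 -0.01671797  0.11492356]
[  7.    2.1 114.9]
-121 134 [403.10817655 261.89603978] [321.2799534  133.77654117]
-121 196 [409.38119096 259.02729602] [321.65212398 109.59719288]
-59 134 [398.55697458 234.49323478] [300.34397153 141.58408103]
-59 196 [404.41750063 229.76721957] [299.82493717 116.84044014]
scene-proj tab top [260.92767106 124.00884494] pad front proj t [ 0.57354117 -0.01715922  0.115     ]
```

```bash
python3 - <<'E'
from h import *
import pickle
t=pickle.load(open("top0.pkl","rb"));s=pickle.load(open("scene0.pkl","rb"))
A=cv2.resize(t["pixels"][215:305,370:440,::-1],None,fx=6,fy=6,interpolation=cv2.INTER_CUBIC)
B=cv2.resize(s["pixels"][100:190,285:355,::-1],None,fx=6,fy=6,interpolation=cv2.INTER_CUBIC)[:540]
im=np.hstack([A[:540,:390],B[:540,:400]]); cv2.imwrite("pics/g.png",im)
E
```

```text
(no output)
```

View pics/g.png

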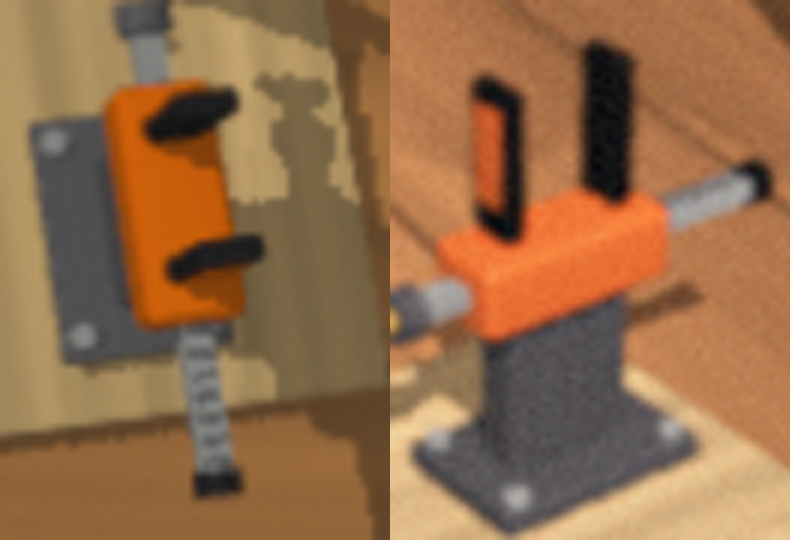

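The left half shows the grips from above: front grip at about (190,115), rear grip at about (215,257). The right half shows them from the side, upright on the orange head. The scene-view readings are coarse, so I'll go above the station and refine with the wrist camera, turning so the fingers close along station x.

{"method": "servo_tool", "body": {
  "rows": [
    [[0.79, -0.69, -0.14], [0, 0, 0]],
    [[0.79, -0.69, -0.14], [0, 0, 0]],
    [[0.79, -0.69, -0.14], [0, 0, 0]],
    [[0.79, -0.69, -0.14], [0, 0, 0]],
    [[0.79, -0.69, -0.14], [0, 0, 0]]
  ],
  "fingers": 0,
  "squeeze": 30
}}

```text
time_s: 0.6
tool_pos: [0.3133, -0.4624, 0.2776]
ee_rot: [-0.001, 0.988, 0.153, -0.0]
force: [-0.4, 0.6, -0.2]
gripper_width: 0.0121
grasp_force: 0.0
```

{"method": "servo_tool", "body": {
  "rows": [
    [[0.79, -0.69, -0.14], [0, 0, 0]],
    [[0.79, -0.69, -0.14], [0, 0, 0]],
    [[0.79, -0.69, -0.14], [0, 0, 0]],
    [[0.79, -0.69, -0.14], [0, 0, 0]],
    [[0.79, -0.69, -0.14], [0, 0, 0]]
  ]
}}

```text
time_s: 1.1
tool_pos: [0.4222, -0.2831, 0.3058]
ee_rot: [-0.0, 0.988, 0.153, -0.0]
force: [1.2, -0.2, -0.3]
gripper_width: -0.0003
grasp_force: 0.0
```

{"method": "servo_tool", "body": {
  "rows": [
    [[0.79, -0.69, -0.14], [0, 0, 0]],
    [[0.79, -0.69, -0.14], [0, 0, 0]],
    [[0.79, -0.69, -0.14], [0, 0, 0]],
    [[0.79, -0.69, -0.14], [0, 0, 0]],
    [[0.79, -0.69, -0.14], [0, 0, 0]]
  ]
}}

```text
time_s: 1.6
tool_pos: [0.5311, -0.1039, 0.3338]
ee_rot: [-0.0, 0.988, 0.153, -0.0]
force: [0.9, -0.9, -0.2]
gripper_width: -0.0002
grasp_force: 0.0
```

{"method": "servo_tool", "body": {
  "rows": [
    [[0, 0, 0], [0, 0, -1]],
    [[0, 0, 0], [0, 0, -1]],
    [[0, 0, 0], [0, 0, -1]],
    [[0, 0, 0], [0, 0, -1]],
    [[0, 0, 0], [0, 0, -1]]
  ]
}}

```text
time_s: 2.1
tool_pos: [0.5305, -0.1054, 0.3333]
ee_rot: [-0.001, 0.875, 0.484, -0.0]
force: [0.8, -0.3, -0.1]
gripper_width: -0.0002
grasp_force: 0.0
```

{"method": "servo_tool", "body": {
  "rows": [
    [[0, 0, 0], [0, 0, -1]],
    [[0, 0, 0], [0, 0, -1]],
    [[0, 0, 0], [0, 0, -1]],
    [[0, 0, 0], [0, 0, -1]],
    [[0, 0, 0], [0, 0, -1]]
  ]
}}

```text
time_s: 2.6
tool_pos: [0.5304, -0.1055, 0.3334]
ee_rot: [-0.001, 0.657, 0.754, -0.0]
force: [0.7, -0.6, -0.4]
gripper_width: -0.0001
grasp_force: 0.0
```

```bash
python3 - <<'E'
from h import *
import pickle
c=camera("wrist"); pickle.dump(c,open("w1.pkl","wb")); save(c,"pics/w1.png",s=1.25)
print(c["fx"],np.round(c["cam_to_world"],3).tolist())
E
```

```text
295.0192117692062 [[0.99, 0.133, 0.034, 0.521], [0.138, -0.955, -0.264, -0.038], [-0.002, 0.266, -0.964, 0.458], [0.0, 0.0, 0.0, 1.0]]
```

View pics/w1.png

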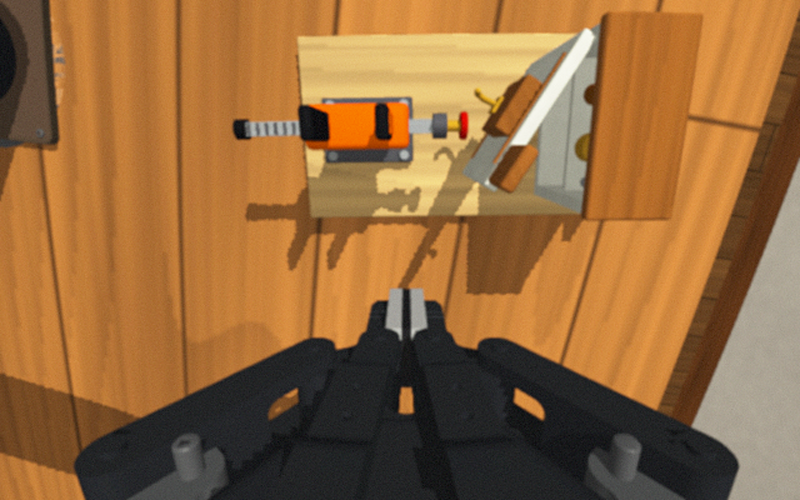

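The wrist view shows the whole station: board corners at (298,37) and (312,217), grips at (313,124) and (383,122), pad at (464,125), door ajar, and tab at (512,168). I'll enlarge it to read exact pixels.

```bash
python3 - <<'E'
from h import *
import pickle
c=pickle.load(open("w1.pkl","rb"))
a,b,d,e,k=230,5,430,155,4
c2=[(c["pixels"][b:e,a:d]),]
im=cv2.resize(c["pixels"][5:155,230:430,::-1],None,fx=4,fy=4,interpolation=cv2.INTER_CUBIC)
cv2.imwrite("pics/w1c.png",im)
E
```

```text
(no output)
```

View pics/w1c.png

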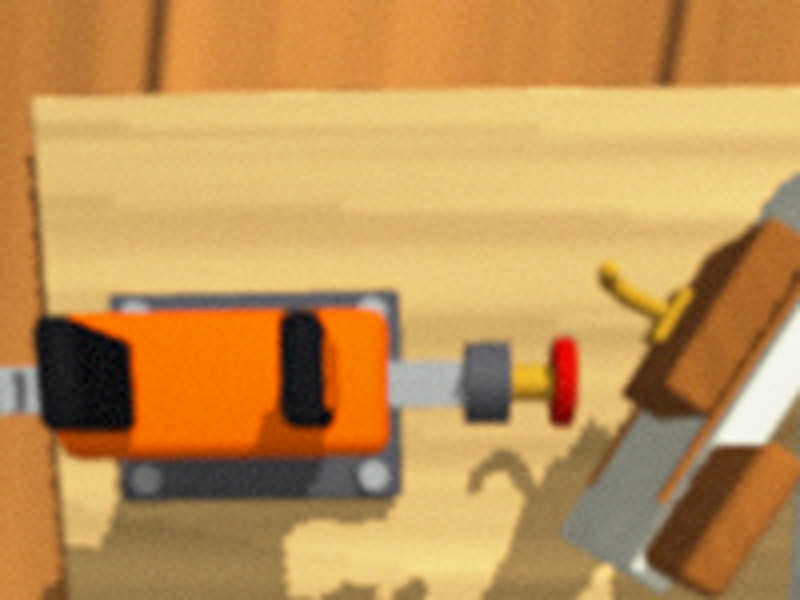

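The enlarged crop shows the pad's front edge at (577,381) in crop pixels, the rear grip's outer top edge from (38,318) to (44,428), and the head's front edge at x≈390. I'll fit the pose from the wrist and top views.

```bash
cat > fit2.py <<'E'
from fit import *
w=pickle.load(open("w1.pkl","rb"))
W=lambda x,y:(w,230+(x+.5)/4-.5,5+(y+.5)/4-.5)
V=lambda x,y:(w,(x+.5)/1.25-.5,(y+.5)/1.25-.5)
O2=[o for o in O if o[0] is t]+[
 V(606,13)+(99,78,162),V(583,219)+(99,-78,162),V(702,14)+(173,78,162),V(671,219)+(173,-78,162),
 W(33,97)+(-175,100,18),V(312,217)+(-175,-100,18),W(390,308)+(-45,19,131)]
def fitq(sel,zf):
    def rs(q):
        q=np.append(q[:3],q[3] if zf else 0)
        return np.concatenate([proj(c,S(q,(x,y,z)))-(u,v) for c,u,v,x,y,z in sel])
    f=least_squares(rs,[.566,-.02,.15]+([0] if zf else [])); return f.x,f.fun.reshape(-1,2)
q,_=fitq(O2,0); q=np.append(q,0)
if __name__=="__main__":
    for nm,sel in (("top",O2[:4]),("wr",O2[4:]),("all",O2)):
        for zf in (0,1): x,f=fitq(sel,zf); print(nm,zf,np.round(x,4),np.round(f,1).tolist())
    for nm,(c,u,v),z in (("pad",W(577,381),.127),("rg+",W(38,318),.196),("rg-",W(44,428),.196),("fg+",W(318,313),.196)):
        P=atz(c,u,v,z); d=P[:2]-q[:2]; C,s_=np.cos(q[2]),np.sin(q[2]); print(nm,P,np.round(1e3*np.array([C*d[0]+s_*d[1],-s_*d[0]+C*d[1]]),1))
    for X in ((-90,0,165),(90,-48,175)): print(X,S(q,X))
E
python3 fit2.py
```

```text
top 0 [ 0.5644 -0.019   0.1572] [[-0.6, -0.3], [0.0, -0.3], [0.7, 0.4], [-0.2, 0.1]]
top 1 [ 0.5689 -0.0209  0.1566 -0.0117] [[-0.2, -0.1], [-0.3, -0.0], [0.3, 0.3], [0.2, -0.1]]
wr 0 [ 0.5659 -0.0172  0.1506] [[1.8, -1.6], [2.3, 2.5], [3.8, -1.0], [1.7, 1.8], [-7.3, 0.7], [-7.1, 0.7], [0.5, 0.3]]
wr 1 [ 0.5692 -0.0155  0.1511 -0.0096] [[0.3, 0.4], [1.5, -0.6], [-0.2, 0.9], [-1.0, -1.2], [-2.8, 1.6], [-3.2, -1.2], [3.7, 0.0]]
all 0 [ 0.5657 -0.0173  0.1506] [[-0.9, -1.1], [-0.2, -0.7], [0.3, 0.0], [-0.6, -0.7], [1.6, -1.6], [2.1, 2.5], [3.6, -0.9], [1.5, 1.9], [-7.5, 0.7], [-7.2, 0.8], [0.3, 0.3]]
all 1 [ 0.5687 -0.016   0.1499 -0.0087] [[-1.7, -0.9], [-1.6, -0.4], [-1.2, 0.0], [-1.6, -0.8], [0.3, 0.7], [1.3, 0.1], [-0.1, 1.3], [-1.1, -0.5], [-3.2, 1.6], [-3.7, -1.0], [3.3, 0.3]]
pad [ 0.57014022 -0.01592873  0.127     ] [4.6 0.7]
rg+ [ 0.44555867 -0.02342993  0.196     ] [-119.7   12. ]
rg- [ 0.44835352 -0.04561957  0.196     ] [-120.3  -10.4]
fg+ [ 0.50375001 -0.01461561  0.196     ] [-60.8  12. ]
(-90, 0, 165) [ 0.47672147 -0.0308124   0.165     ]
(90, -48, 175) [ 0.6618858  -0.05126159  0.175     ]
```

```bash
sed -i 's/^ W(33,97).*$/ W(390,308)+(-45,19,131),W(38,318)+(-121,12,196),W(44,428)+(-121,-12,196),W(318,313)+(-59,12,196)]/' fit2.py; python3 fit2.py
```

```text
top 0 [ 0.5644 -0.019   0.1572] [[-0.6, -0.3], [0.0, -0.3], [0.7, 0.4], [-0.2, 0.1]]
top 1 [ 0.5689 -0.0209  0.1566 -0.0117] [[-0.2, -0.1], [-0.3, -0.0], [0.3, 0.3], [0.2, -0.1]]
wr 0 [ 0.5647 -0.0172  0.15  ] [[0.6, -1.8], [1.1, 2.4], [2.6, -1.1], [0.6, 1.7], [-0.6, 0.0], [-2.7, -0.4], [-1.9, 1.6], [1.0, -0.5]]
wr 1 [ 0.5653 -0.0166  0.1506 -0.0039] [[-0.8, -1.0], [0.1, 1.1], [0.2, -0.4], [-1.2, 0.5], [-0.0, -0.0], [-0.7, -0.5], [0.1, 1.1], [2.0, -0.5]]
all 0 [ 0.5646 -0.0172  0.1498] [[-0.9, -0.7], [-0.1, -0.3], [0.3, 0.5], [-0.6, -0.3], [0.6, -1.7], [1.0, 2.4], [2.6, -1.0], [0.5, 1.8], [-0.7, 0.1], [-2.8, -0.4], [-1.9, 1.6], [1.0, -0.4]]
all 1 [ 0.5653 -0.0168  0.1497 -0.0036] [[-1.2, -0.3], [-0.7, 0.1], [-0.3, 0.7], [-1.0, -0.0], [-0.7, -0.8], [0.1, 1.4], [0.4, -0.2], [-1.2, 0.8], [-0.0, 0.1], [-0.8, -0.4], [-0.0, 1.2], [2.0, -0.4]]
pad [ 0.57014022 -0.01592873  0.127     ] [5.6 0.5]
rg+ [ 0.44555867 -0.02342993  0.196     ] [-118.7   11.7]
rg- [ 0.44835352 -0.04561957  0.196     ] [-119.2  -10.7]
fg+ [ 0.50375001 -0.01461561  0.196     ] [-59.8  11.7]
(-90, 0, 165) [ 0.47564477 -0.0306755   0.165     ]
(90, -48, 175) [ 0.66079273 -0.05127244  0.175     ]
```

The heights agree within a few mm, the grip midpoint sits at station x ≈ -90, and the pad is about 68 mm short of the block. The station origin is (0.565, -0.017) with yaw 0.150. Next I'll bring the closed fingers down in front of the tab.

{"method": "servo_tool", "body": {
  "rows": [
    [[0.5, 0.34, 0], [0, 0, -0.09]],
    [[0.5, 0.34, 0], [0, 0, 0]],
    [[0, 0, 0.75], [0, 0, 0]],
    [[0, 0, 0.75], [0, 0, 0]],
    [[0, 0, 0.75], [0, 0, 0]]
  ]
}}

```text
time_s: 3.15
tool_pos: [0.552, -0.0619, 0.2428]
ee_rot: [0.0, 0.655, 0.756, -0.0]
force: [0.0, -0.3, -0.3]
gripper_width: -0.0001
grasp_force: 0.0
```

{"method": "servo_tool", "body": {
  "rows": [
    [[0, 0, 0.75], [0, 0, 0]],
    [[0, 0, 0.73], [0, 0, 0]],
    [[0, 0, 0], [0, 0, 0]],
    [[0, 0, 0], [0, 0, 0]],
    [[0, 0, 0], [0, 0, 0]]
  ]
}}

```text
time_s: 3.65
tool_pos: [0.5533, -0.0626, 0.187]
ee_rot: [0.002, 0.654, 0.756, 0.001]
force: [0.5, -0.5, 0.1]
gripper_width: 0.0001
grasp_force: 0.0
```

```bash
cat > st.py <<'E'
from fit2 import *
s_=telemetry.observe(); P=s_["tool_pos"]; d=P[:2]-q[:2]; C,k=np.cos(q[2]),np.sin(q[2])
print("station",np.round(1e3*np.array([C*d[0]+k*d[1],-k*d[0]+C*d[1],P[2]]),1),s_["force"],s_["gripper_width"])
E
python3 st.py; python3 - <<'E'
from h import *
c=camera("wrist"); save(c,"pics/w2.png",(200,0,500,260),2)
E
```

```text
station [-18.  -43.2 187. ] [ 0.54984482 -0.49098819  0.06324998] 7.061541957412849e-05
```

View pics/w2.png

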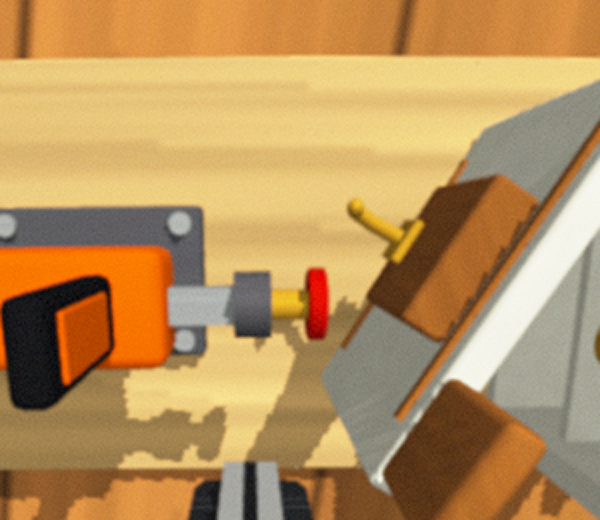

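The fingers stand just in front of the tab: tips at (250,490) in the crop, the tab's outer corner at (385,470). Now I push along tool y.

{"method": "servo_tool", "body": {
  "rows": [
    [[0, 0.25, 0.03], [0, 0, 0]],
    [[0, 0.25, 0.03], [0, 0, 0]],
    [[0, 0.25, 0], [0, 0, 0]],
    [[0, 0.25, 0], [0, 0, 0]],
    [[0, 0.25, 0], [0, 0, 0]]
  ]
}}

```text
time_s: 4.2
tool_pos: [0.6025, -0.0549, 0.1822]
ee_rot: [-0.0, 0.654, 0.756, -0.0]
force: [-1.5, -0.4, 0.5]
gripper_width: 0.0
grasp_force: 0.4
```

{"method": "servo_tool", "body": {
  "rows": [
    [[0, 0.15, 0], [0, 0, 0]],
    [[0, 0.15, 0], [0, 0, 0]],
    [[0, 0.15, 0], [0, 0, 0]],
    [[0, 0.1, 0], [0, 0, 0]],
    [[0, 0.1, 0], [0, 0, 0]]
  ]
}}

```text
time_s: 4.7
tool_pos: [0.6276, -0.0513, 0.1824]
ee_rot: [-0.0, 0.654, 0.756, -0.0]
force: [-0.6, -0.7, -0.1]
gripper_width: 0.0001
grasp_force: 0.3
```

```bash
python3 st.py
```

```text
station [ 57.2 -43.  182.4] [-0.55161496 -0.70916392 -0.10759476] 9.656396877187455e-05
```

{"method": "servo_tool", "body": {
  "rows": [
    [[0, 0.08, 0], [0, 0, 0]],
    [[0, 0.08, 0], [0, 0, 0]],
    [[0, 0.08, 0], [0, 0, 0]],
    [[0, 0.06, 0], [0, 0, 0]],
    [[0, 0.06, 0], [0, 0, 0]]
  ]
}}

```text
time_s: 5.2
tool_pos: [0.6391, -0.0498, 0.1824]
ee_rot: [-0.003, 0.654, 0.757, -0.003]
force: [-11.6, -3.1, 4.9]
gripper_width: 0.0002
grasp_force: 5.8
```

```bash
python3 st.py;  python3 - <<'E'
from h import *
c=camera("wrist"); save(c,"pics/w3.png",(200,0,500,260),2)
E
```

```text
station [ 68.8 -43.4 182.4] [-11.64643553  -3.09845504   4.92223474] 0.0001807925832207771
```

View pics/w3.png

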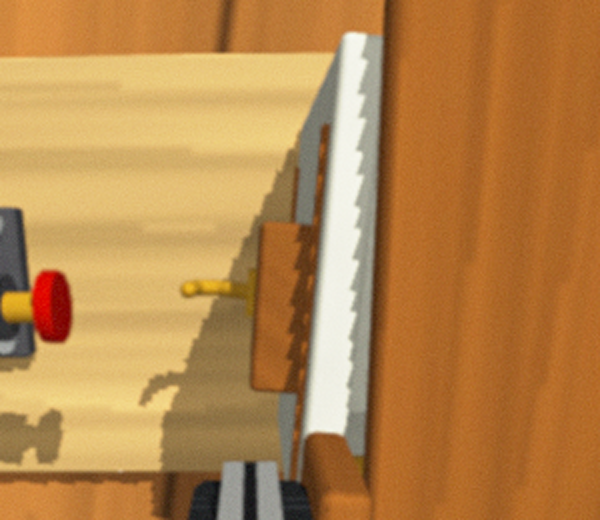

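The door is nearly shut: its white top edge still leans slightly against the top board's edge. The force is about 12 N, so the ball catch is resisting. I'll push on gently.

{"method": "servo_tool", "body": {
  "rows": [
    [[0, 0.05, 0], [0, 0, 0]],
    [[0, 0.05, 0], [0, 0, 0]],
    [[0, 0, 0], [0, 0, 0]],
    [[0, 0, 0], [0, 0, 0]],
    [[0, 0, 0], [0, 0, 0]]
  ]
}}

```text
time_s: 5.75
tool_pos: [0.6459, -0.0485, 0.1825]
ee_rot: [0.0, 0.654, 0.756, 0.0]
force: [0.6, -0.0, -0.5]
gripper_width: -0.0
grasp_force: 0.0
```

```bash
python3 st.py
```

```text
station [ 75.7 -43.  182.5] [ 0.60068618 -0.03107953 -0.4851459 ] -1.788131743679495e-05
```

```bash
cat > door.py <<'E'
from fit2 import *
c=camera("wrist"); a=c["pixels"].astype(int)
m=(a.min(2)>195)&((a.max(2)-a.min(2))<40)
C,k=np.cos(q[2]),np.sin(q[2]); L=[]
for v,u in zip(*np.nonzero(m)):
    P=atz(c,u,v,.15); d=P[:2]-q[:2]; X,Y=1e3*(C*d[0]+k*d[1]),1e3*(-k*d[0]+C*d[1])
    if 60<X<115 and -30<Y<70: L.append((X,Y))
L=np.array(L); print(len(L))
ys=np.arange(-25,65,6); xs=[L[abs(L[:,1]-y)<3][:,0].min() if (abs(L[:,1]-y)<3).any() else np.nan for y in ys]
print(np.round(xs,1)); ok=~np.isnan(xs); print("slope",np.polyfit(ys[ok],np.array(xs)[ok],1))
E
python3 door.py
```

```text
1679
[90.9 90.8 90.7 91.1 90.9 90.9 91.2 91.1 91.  91.4 91.2 91.1 91.1 91.4
 91.2]
slope [5.37716868e-03 9.09706788e+01]
```

{"method": "servo_tool", "body": {
  "rows": [
    [[0, 0.05, 0], [0, 0, 0]],
    [[0, 0, 0], [0, 0, 0]],
    [[0, 0, 0], [0, 0, 0]],
    [[0, 0, 0], [0, 0, 0]],
    [[0, 0, 0], [0, 0, 0]]
  ]
}}

```text
time_s: 6.3
tool_pos: [0.6475, -0.0482, 0.1824]
ee_rot: [-0.0, 0.654, 0.756, 0.0]
force: [-0.6, 0.7, 0.3]
gripper_width: -0.0
grasp_force: 0.7
```

The door face measures straight (slope 0.005) at x = 91 with no resistance, so the door is seated. Now I'll retract, lift, open the fingers and go over the grips.

{"method": "servo_tool", "body": {
  "rows": [
    [[0, -0.5, 0], [0, 0, 0]],
    [[0, -0.5, 0], [0, 0, 0]],
    [[0, 0, -0.7], [0, 0, 0]],
    [[0, 0, -0.7], [0, 0, 0]],
    [[0, 0, -0.7], [0, 0, 0]]
  ],
  "fingers": 85
}}

```text
time_s: 6.8
tool_pos: [0.6079, -0.0542, 0.2673]
ee_rot: [0.0, 0.654, 0.756, 0.0]
force: [0.3, 0.3, 0.2]
gripper_width: 0.0721
grasp_force: 0.0
```

{"method": "servo_tool", "body": {
  "rows": [
    [[0.27, -0.8, 0], [0, 0, 0]],
    [[0.27, -0.8, 0], [0, 0, 0]],
    [[0.27, -0.8, 0], [0, 0, 0]],
    [[0.27, -0.75, 0], [0, 0, 0]],
    [[0, 0, 0], [0, 0, 0]]
  ]
}}

```text
time_s: 7.3
tool_pos: [0.4745, -0.0287, 0.266]
ee_rot: [-0.0, 0.654, 0.756, -0.0]
force: [0.9, -0.8, 0.2]
gripper_width: 0.0849
grasp_force: 0.0
```

{"method": "servo_tool", "body": {
  "rows": [
    [[0, 0, 0], [0, 0, 0]],
    [[0, 0, 0], [0, 0, 0]],
    [[0, 0, 0], [0, 0, 0]],
    [[0, 0, 0], [0, 0, 0]],
    [[0, 0, 0], [0, 0, 0]]
  ]
}}

```text
time_s: 7.8
tool_pos: [0.4775, -0.0297, 0.2662]
ee_rot: [-0.0, 0.654, 0.756, -0.0]
force: [-0.1, -0.2, 0.2]
gripper_width: 0.0852
grasp_force: 0.0
```

```bash
python3 st.py; python3 - <<'E'
from h import *
c=camera("wrist"); import pickle; pickle.dump(c,open("w4.pkl","wb")); cv2.imwrite("pics/w4.png",c["pixels"][:,:,::-1])
E
```

```text
station [-88.1   0.7 266.2] [-0.13163971 -0.15402521  0.17447156] 0.08517528086030322
```

{"method": "servo_tool", "body": {
  "rows": [
    [[-0.02, -0.03, 0.6], [0, 0, 0]],
    [[0, 0, 0.5], [0, 0, 0]],
    [[0, 0, 0.3], [0, 0, 0]],
    [[0, 0, 0.15], [0, 0, 0]],
    [[0, 0, 0], [0, 0, 0]]
  ]
}}

```text
time_s: 8.35
tool_pos: [0.4757, -0.0305, 0.2038]
ee_rot: [-0.001, 0.654, 0.756, -0.0]
force: [-0.2, -0.6, 0.3]
gripper_width: 0.0849
grasp_force: 0.0
```

{"method": "servo_tool", "body": {
  "rows": [
    [[0, 0, 0.25], [0, 0, 0]],
    [[0, 0, 0.25], [0, 0, 0]],
    [[0, 0, 0.25], [0, 0, 0]],
    [[0, 0, 0.2], [0, 0, 0]],
    [[0, 0, 0], [0, 0, 0]]
  ]
}}

```text
time_s: 8.85
tool_pos: [0.4749, -0.0303, 0.1646]
ee_rot: [-0.002, 0.654, 0.756, -0.001]
force: [0.2, 0.4, 0.3]
gripper_width: 0.0849
grasp_force: 0.0
```

```bash
cat > pad.py <<'E'
from fit2 import *
import sys
n=sys.argv[1] if len(sys.argv)>1 else "wrist"
c=camera(n); a=c["pixels"].astype(int)
m=(a[:,:,0]>110)&(a[:,:,1]<60)&(a[:,:,2]<60)
C,k=np.cos(q[2]),np.sin(q[2]); L=[]
for v,u in zip(*np.nonzero(m)):
    P=atz(c,u,v,.127); d=P[:2]-q[:2]; X,Y=1e3*(C*d[0]+k*d[1]),1e3*(-k*d[0]+C*d[1])
    if -30<X<95 and abs(Y)<20: L.append((X,Y,u,v))
L=np.array(L); print(n,len(L)); 
if len(L): print(np.round(np.percentile(L[:,0],[0,2,50,98,100]),1),np.round(np.median(L,0),1))
E
python3 st.py; python3 pad.py; python3 pad.py top; python3 pad.py scene
```

```text
station [-90.7   0.5 164.6] [0.15377153 0.44525953 0.2915554 ] 0.08494435504124316
wrist 366
[-9.9 -5.   1.4  5.4  5.9] [  1.4   5.6 481.5 225. ]
top 19
[0.  0.1 2.6 4.8 4.9] [  2.6   4.5 391.  209. ]
scene 24
[ 4.1  4.6 12.  20.  21. ] [ 12.    9.5 278.  153. ]
```

Hand is around the grips, with no contact and the pad ~68 mm short of the block. First stroke with a gentle 20 N squeeze.

{"method": "servo_tool", "body": {
  "rows": [
    [[0, 0, 0], [0, 0, 0]],
    [[0, 0, 0], [0, 0, 0]],
    [[0, 0, 0], [0, 0, 0]],
    [[0, 0, 0], [0, 0, 0]],
    [[0, 0, 0], [0, 0, 0]]
  ],
  "fingers": 36,
  "squeeze": 20
}}

```text
time_s: 9.5
tool_pos: [0.4768, -0.0309, 0.1697]
ee_rot: [0.001, 0.654, 0.757, -0.0]
force: [-5.8, 0.8, 13.1]
gripper_width: 0.0363
grasp_force: 9.5
```

```bash
python3 st.py; python3 pad.py
```

```text
station [-88.9  -0.4 169.7] [-5.81476559  0.80066052 13.07190424] 0.03633820224348591
wrist 359
[12.9 14.6 22.8 27.  27.6] [ 22.8   5.7 509.  220. ]
```

{"method": "servo_tool", "body": {
  "rows": [
    [[0, 0.04, 0], [0, 0, 0]],
    [[0, 0, 0], [0, 0, 0]],
    [[0, 0, 0], [0, 0, 0]],
    [[0, 0, 0], [0, 0, 0]],
    [[0, 0, 0], [0, 0, 0]]
  ],
  "fingers": 68
}}

```text
time_s: 10.05
tool_pos: [0.4778, -0.0302, 0.1664]
ee_rot: [0.0, 0.654, 0.756, 0.0]
force: [-0.3, 0.8, 0.2]
gripper_width: 0.0678
grasp_force: 0.0
```

```bash
python3 st.py; python3 pad.py
```

```text
station [-8.790e+01  1.000e-01  1.664e+02] [-0.28397204  0.82188221  0.22702085] 0.06779108012680195
wrist 373
[ 9.4 11.7 22.9 27.2 82.6] [ 22.9   6.  510.  222. ]
```

{"method": "servo_tool", "body": {
  "rows": [
    [[0, 0, 0], [0, 0, 0]],
    [[0, 0, 0], [0, 0, 0]],
    [[0, 0, 0], [0, 0, 0]],
    [[0, 0, 0], [0, 0, 0]],
    [[0, 0, 0], [0, 0, 0]]
  ],
  "fingers": 36
}}

```text
time_s: 10.6
tool_pos: [0.4767, -0.0305, 0.167]
ee_rot: [-0.001, 0.654, 0.757, -0.001]
force: [-4.6, -1.3, 5.5]
gripper_width: 0.0363
grasp_force: 3.7
```

```bash
python3 st.py; python3 pad.py
```

```text
station [-88.9  -0.  167. ] [-4.5687271  -1.25179159  5.52245527] 0.036324424633907164
wrist 391
[28.2 33.  43.6 48.6 49.2] [ 43.6   5.8 545.  222. ]
```

{"method": "servo_tool", "body": {
  "rows": [
    [[0, 0.02, 0], [0, 0, 0]],
    [[0, 0, 0], [0, 0, 0]],
    [[0, 0, 0], [0, 0, 0]],
    [[0, 0, 0], [0, 0, 0]],
    [[0, 0, 0], [0, 0, 0]]
  ],
  "fingers": 68
}}

```text
time_s: 11.15
tool_pos: [0.479, -0.0302, 0.1669]
ee_rot: [0.001, 0.654, 0.756, 0.001]
force: [-0.1, 0.8, -0.3]
gripper_width: 0.0682
grasp_force: 0.0
```

```bash
python3 pad.py; python3 pad.py top; python3 pad.py scene
```

```text
wrist 391
[28.1 31.3 43.5 48.5 49.1] [ 43.5   5.5 540.  222. ]
top 23
[40.9 41.7 45.6 48.8 48.9] [ 45.6   2.7 389.  191. ]
scene 21
[48.9 49.  54.4 61.  61.2] [ 54.4  11.2 262.  160. ]
```

{"method": "servo_tool", "body": {
  "rows": [
    [[0, 0, 0], [0, 0, 0]],
    [[0, 0, 0], [0, 0, 0]],
    [[0, 0, 0], [0, 0, 0]],
    [[0, 0, 0], [0, 0, 0]],
    [[0, 0, 0], [0, 0, 0]]
  ],
  "fingers": 46
}}

```text
time_s: 11.8
tool_pos: [0.4768, -0.0304, 0.1677]
ee_rot: [-0.002, 0.654, 0.757, -0.002]
force: [-9.4, -0.0, 9.8]
gripper_width: 0.0464
grasp_force: 7.9
```

```bash
python3 st.py; python3 pad.py; python3 pad.py top;python3 pad.py scene
```

```text
station [-8.880e+01  1.000e-01  1.677e+02] [-9.42566672 -0.04508789  9.81805615] 0.04635200241764848
wrist 388
[37.9 43.9 53.3 58.3 58.7] [ 53.3   5.8 560.  222. ]
top 25
[50.3 51.3 55.5 59.1 59.2] [ 55.5   3.4 388.  186. ]
scene 21
[58.2 58.4 63.7 69.2 69.9] [ 63.7  10.7 258.  161. ]
```

{"method": "servo_tool", "body": {
  "rows": [
    [[0, -0.05, 0], [0, 0, 0]],
    [[0, 0, 0], [0, 0, 0]],
    [[0, 0, 0], [0, 0, 0]],
    [[0, 0, 0], [0, 0, 0]],
    [[0, 0, 0], [0, 0, 0]]
  ],
  "fingers": 36
}}

```text
time_s: 12.45
tool_pos: [0.4767, -0.0305, 0.1688]
ee_rot: [0.0, 0.654, 0.757, -0.0]
force: [-5.9, 0.5, 10.7]
gripper_width: 0.0362
grasp_force: 9.4
```

```bash
python3 st.py; python3 pad.py; python3 pad.py top;python3 pad.py scene
```

```text
station [-88.9   0.  168.8] [-5.92730198  0.5076082  10.70879641] 0.0361975440988606
wrist 368
[52.2 54.3 62.9 68.  68.7] [ 62.9   5.5 572.  221. ]
top 28
[61.8 62.  65.6 69.1 69.2] [ 65.6   5.  386.5 182. ]
scene 3
[68.8 68.8 69.1 69.5 69.5] [ 69.1   7.7 255.  161. ]
```

Pad is ~6 mm short of the block. Release, then do the last stroke in small steps.

{"method": "servo_tool", "body": {
  "rows": [
    [[0, 0, 0], [0, 0, 0]],
    [[0, 0, 0], [0, 0, 0]],
    [[0, 0, 0], [0, 0, 0]],
    [[0, 0, 0], [0, 0, 0]],
    [[0, 0, 0], [0, 0, 0]]
  ],
  "fingers": 68
}}

```text
time_s: 13.1
tool_pos: [0.4763, -0.0305, 0.1663]
ee_rot: [-0.0, 0.654, 0.756, -0.0]
force: [0.4, -0.6, 1.1]
gripper_width: 0.0677
grasp_force: 0.0
```

{"method": "servo_tool", "body": {
  "rows": [
    [[0, 0, 0], [0, 0, 0]],
    [[0, 0, 0], [0, 0, 0]],
    [[0, 0, 0], [0, 0, 0]],
    [[0, 0, 0], [0, 0, 0]],
    [[0, 0, 0], [0, 0, 0]]
  ],
  "fingers": 55
}}

```text
time_s: 13.6
tool_pos: [0.4766, -0.0305, 0.1676]
ee_rot: [0.0, 0.654, 0.757, 0.0]
force: [-1.2, 1.9, 5.7]
gripper_width: 0.0553
grasp_force: 7.5
```

```bash
python3 st.py; python3 pad.py; python3 pad.py top
```

```text
station [-89.    0.  167.6] [-1.23121205  1.94627949  5.66069535] 0.05529023828884823
wrist 284
[53.7 61.2 68.7 73.  73.6] [ 68.7   5.1 583.  222. ]
top 14
[68.2 68.2 70.4 72.9 72.9] [ 70.4   2.1 387.5 180. ]
```

{"method": "servo_tool", "body": {
  "rows": [
    [[0, 0, 0], [0, 0, 0]],
    [[0, 0, 0], [0, 0, 0]],
    [[0, 0, 0], [0, 0, 0]],
    [[0, 0, 0], [0, 0, 0]],
    [[0, 0, 0], [0, 0, 0]]
  ],
  "fingers": 52
}}

```text
time_s: 14.2
tool_pos: [0.4766, -0.0306, 0.1666]
ee_rot: [0.0, 0.654, 0.756, 0.0]
force: [0.6, -0.3, 2.6]
gripper_width: 0.0521
grasp_force: 2.8
```

```bash
python3 st.py; python3 pad.py; python3 pad.py top
```

```text
station [-8.900e+01 -1.000e-01  1.666e+02] [ 0.58969107 -0.27580366  2.62979417] 0.05207384923478445
wrist 281
[54.9 61.4 68.8 73.1 73.8] [ 68.8   4.6 584.  223. ]
top 14
[68.2 68.2 70.4 72.9 72.9] [ 70.4   2.1 387.5 180. ]
```

```bash
sed -i 's/^m=.*/m=(a[:,:,0]>45)\&(a[:,:,1]<.42*a[:,:,0])\&(a[:,:,2]<.42*a[:,:,0])/' pad.py; python3 pad.py; python3 pad.py top; python3 - <<'E'
from h import *
w=camera("wrist");t=camera("top");s=camera("scene")
f=lambda c,a,b,n,k:cv2.resize(c["pixels"][b:b+n,a:a+n*400//290,::-1],(400,290),interpolation=cv2.INTER_CUBIC)
im=np.vstack([np.hstack([cv2.resize(w["pixels"][180:267,500:620,::-1],(400,290),interpolation=cv2.INTER_CUBIC),cv2.resize(t["pixels"][155:213,350:430,::-1],(400,290),interpolation=cv2.INTER_CUBIC)]),
np.hstack([cv2.resize(s["pixels"][130:188,220:300,::-1],(400,290),interpolation=cv2.INTER_CUBIC),cv2.resize(w["pixels"][::,::,::-1],(400,290))])])
cv2.imwrite("pics/final.png",im)
E
```

```text
wrist 813
[50.3 52.3 64.3 73.  74.1] [ 64.3   5.3 578.  222. ]
top 30
[66.9 67.  70.1 73.8 74. ] [ 70.1   2.9 387.  180. ]
```

View pics/final.png

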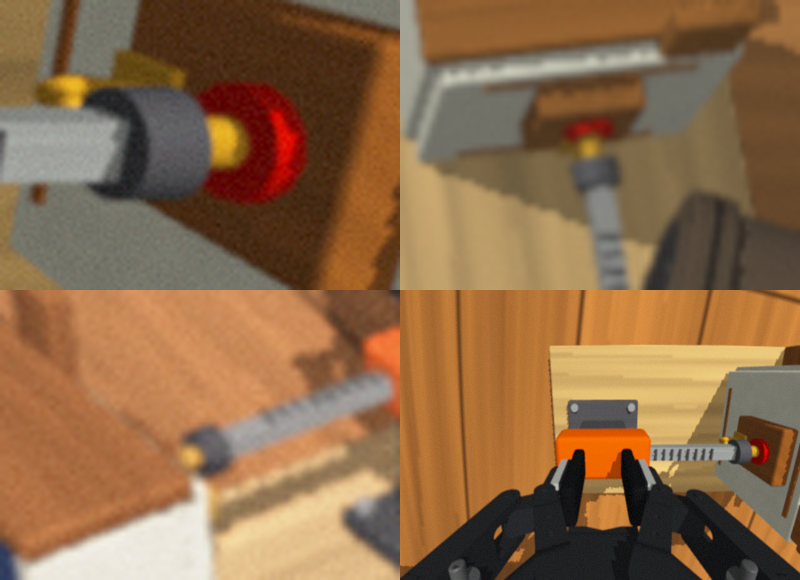

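In all views the red disc sits on the block's face. In the wrist crop, the collar's front rim is at (212,142), the disc's back rim at (277,148) and its front rim at (305,145). The visible yellow plunger length gives the compression, so I'll compute it.

```bash
cat > m.py <<'E'
from fit2 import *
def X(c,u,v,z):
    d=atz(c,u,v,z)[:2]-q[:2]; return round(1e3*(np.cos(q[2])*d[0]+np.sin(q[2])*d[1]),1)
E
python3 - <<'E'
from m import *
c=camera("wrist"); pickle.dump(c,open("w5.pkl","wb")); cv2.imwrite("pics/w5.png",c["pixels"][:,:,::-1])
g=lambda x,y:(500+(x+.5)/3.333-.5,180+(y+.5)/3.333-.5)
print("now collar",X(c,*g(212,142),.126),"disc back",X(c,*g(277,148),.127),"front",X(c,*g(305,145),.127))
print("free collar",X(*W(510,381),.126),"back",X(*W(550,381),.127),"front",X(*W(577,381),.127))
v=222; print(np.round(c["pixels"][219:226,545:600].mean(0)).astype(int).tolist())
w4=pickle.load(open("w4.pkl","rb")); P=proj(w4,S(q,(5,0,127))); print(P); u0,v0=np.round(P).astype(int); print(w4["pixels"].shape)
if u0<600: print(u0-28,np.round(w4["pixels"][v0-2:v0+3,u0-28:u0+12].mean(0)).astype(int).tolist())
E
```

```text
now collar 55.8 disc back 67.8 front 73.1
free collar -12.2 back -1.6 front 5.6
[[87, 85, 87], [96, 94, 97], [95, 94, 98], [97, 96, 99], [95, 94, 97], [95, 94, 98], [95, 94, 97], [96, 93, 97], [96, 96, 97], [94, 92, 96], [95, 94, 97], [95, 93, 96], [93, 92, 95], [95, 94, 96], [96, 94, 97], [92, 92, 97], [94, 93, 98], [121, 106, 92], [172, 134, 76], [213, 161, 50], [224, 171, 38], [223, 168, 33], [223, 170, 34], [225, 170, 36], [216, 162, 34], [190, 141, 32], [150, 109, 25], [129, 91, 23], [119, 76, 18], [109, 49, 12], [100, 24, 10], [96, 8, 6], [92, 4, 3], [97, 10, 7], [96, 9, 7], [93, 8, 4], [99, 6, 2], [136, 12, 7], [185, 16, 7], [213, 12, 0], [219, 13, 1], [218, 13, 2], [204, 11, 1], [174, 7, 1], [141, 7, 5], [126, 13, 5], [111, 20, 8], [86, 39, 20], [71, 43, 19], [69, 42, 16], [71, 42, 19], [72, 42, 18], [70, 40, 18], [69, 44, 20], [69, 38, 14]]
[425.99524176 190.97426513]
(400, 640, 3)
398 [[84, 85, 85], [82, 80, 83], [79, 81, 81], [84, 82, 84], [82, 80, 82], [82, 80, 82], [85, 83, 85], [81, 81, 85], [80, 79, 83], [102, 91, 82], [145, 117, 74], [177, 135, 56], [187, 142, 51], [186, 141, 51], [185, 141, 50], [186, 143, 52], [178, 134, 44], [161, 114, 30], [146, 97, 24], [134, 85, 23], [116, 64, 15], [101, 36, 9], [105, 15, 5], [140, 8, 4], [178, 7, 2], [196, 10, 0], [198, 9, 0], [201, 8, 3], [198, 31, 12], [185, 67, 38], [158, 100, 60], [145, 116, 69], [144, 117, 70], [140, 112, 67], [143, 116, 70], [143, 114, 67], [143, 116, 69], [143, 115, 70], [144, 115, 70], [143, 115, 68]]
```

```bash
python3 - <<'E'
from m import *
c=pickle.load(open("w5.pkl","rb"));w4=pickle.load(open("w4.pkl","rb"))
for nm,k,v,us in (("free",w4,191,(407.6,420.7,426.6)),("now",c,222,(562.4,582.2,590.5))):
    print(nm,[X(k,u,v,z) for u,z in zip(us,(.126,.127,.127))])
E
python3 st.py
```

```text
free [np.float64(-11.8), np.float64(0.1), np.float64(5.6)]
now [np.float64(55.3), np.float64(67.1), np.float64(72.5)]
station [-8.900e+01 -1.000e-01  1.666e+02] [ 1.17015345 -1.98600425  4.48380487] 0.051939497675837415
```

The collar-to-disc distance equals its free value (17.3 mm), so the pad is at or near the block but not compressed yet, and the pawl is in its lost motion. I'll continue in small steps and track collar and disc edges.

```bash
cat > comp.py <<'E'
from m import *
c=camera("wrist"); P=proj(c,S(q,(64,0,126))); v=int(round(P[1])); 
# row through rod axis: use yellow pixels' median row
a=c["pixels"].astype(float); ye=(a[:,:,0]>150)&(a[:,:,1]>100)&(a[:,:,2]<80)
vs,us=np.nonzero(ye[v-12:v+13,540:620]); v=int(np.median(vs))+v-12 if len(vs) else v
p=a[v-3:v+4].mean(0)
d=p[:,0]-p[:,2]   # gray->yellow
u=next(i for i in range(540,620) if d[i]>60 and d[i-6]<20); uc=u-1+(60-d[u-1])/(d[u]-d[u-1])
r_=p[:,1]/p[:,0]   # red ends where ratio rises
j=max(i for i in range(u,630) if p[i,0]>150 and r_[i]<.15); f=next(i for i in range(j,j+15) if p[i,0]<150); uf=f-1+(p[f-1,0]-150)/(p[f-1,0]-p[f,0])
xc,xf=X(c,uc,v,.126),X(c,uf,v,.127); print("v",v,"uc",round(uc,1),"uf",round(uf,1),"collar",xc,"disc",xf,"len",round(xf-xc,1))
E
python3 comp.py
```

```text
v 223 uc 562.6 uf 588.7 collar 55.5 disc 71.5 len 16.0
```

{"method": "servo_tool", "body": {
  "rows": [
    [[0, 0, 0], [0, 0, 0]],
    [[0, 0, 0], [0, 0, 0]],
    [[0, 0, 0], [0, 0, 0]],
    [[0, 0, 0], [0, 0, 0]],
    [[0, 0, 0], [0, 0, 0]]
  ],
  "fingers": 49.5
}}

```text
time_s: 15.15
tool_pos: [0.4766, -0.0305, 0.1665]
ee_rot: [0.0, 0.654, 0.756, 0.0]
force: [1.8, -0.8, 4.7]
gripper_width: 0.0496
grasp_force: 2.9
```

```bash
python3 comp.py
```

```text
v 223 uc 562.6 uf 588.7 collar 55.4 disc 71.4 len 16.0
```

{"method": "servo_tool", "body": {
  "rows": [
    [[0, 0, 0], [0, 0, 0]],
    [[0, 0, 0], [0, 0, 0]],
    [[0, 0, 0], [0, 0, 0]],
    [[0, 0, 0], [0, 0, 0]],
    [[0, 0, 0], [0, 0, 0]]
  ],
  "fingers": 47.5
}}

```text
time_s: 15.7
tool_pos: [0.4766, -0.0305, 0.1667]
ee_rot: [0.0, 0.654, 0.756, 0.0]
force: [1.3, -0.9, 4.9]
gripper_width: 0.0475
grasp_force: 5.8
```

```bash
python3 comp.py
```

```text
v 223 uc 562.4 uf 588.5 collar 55.4 disc 71.4 len 16.0
```

{"method": "servo_tool", "body": {
  "rows": [
    [[0, 0, 0], [0, 0, 0]],
    [[0, 0, 0], [0, 0, 0]],
    [[0, 0, 0], [0, 0, 0]],
    [[0, 0, 0], [0, 0, 0]],
    [[0, 0, 0], [0, 0, 0]]
  ],
  "fingers": 45.5
}}

```text
time_s: 16.25
tool_pos: [0.4766, -0.0305, 0.167]
ee_rot: [0.0, 0.654, 0.756, 0.0]
force: [0.7, -1.1, 6.4]
gripper_width: 0.0458
grasp_force: 9.4
```

```bash
python3 comp.py
```

```text
v 223 uc 563.7 uf 587.9 collar 56.6 disc 71.3 len 14.7
```

{"method": "servo_tool", "body": {
  "rows": [
    [[0, 0, 0], [0, 0, 0]],
    [[0, 0, 0], [0, 0, 0]],
    [[0, 0, 0], [0, 0, 0]],
    [[0, 0, 0], [0, 0, 0]],
    [[0, 0, 0], [0, 0, 0]]
  ],
  "fingers": 43.5
}}

```text
time_s: 16.8
tool_pos: [0.4766, -0.0305, 0.1673]
ee_rot: [0.0, 0.654, 0.757, 0.0]
force: [0.7, -1.0, 8.4]
gripper_width: 0.044
grasp_force: 11.8
```

```bash
python3 comp.py
```

```text
v 222 uc 565.6 uf 587.8 collar 57.9 disc 71.3 len 13.4
```

The rod is moving again and the disc is stationary: ~2.5 mm compressed so far, and the grip force is rising as expected.

{"method": "servo_tool", "body": {
  "rows": [
    [[0, 0, 0], [0, 0, 0]],
    [[0, 0, 0], [0, 0, 0]],
    [[0, 0, 0], [0, 0, 0]],
    [[0, 0, 0], [0, 0, 0]],
    [[0, 0, 0], [0, 0, 0]]
  ],
  "fingers": 41.5
}}

```text
time_s: 17.35
tool_pos: [0.4766, -0.0305, 0.1676]
ee_rot: [0.0, 0.654, 0.757, 0.0]
force: [-1.5, 0.6, 9.5]
gripper_width: 0.0419
grasp_force: 14.0
```

```bash
python3 comp.py
```

```text
v 230 uc 568.0 uf 585.7 collar 60.9 disc 71.5 len 10.6
```

{"method": "servo_tool", "body": {
  "rows": [
    [[0, 0, 0], [0, 0, 0]],
    [[0, 0, 0], [0, 0, 0]],
    [[0, 0, 0], [0, 0, 0]],
    [[0, 0, 0], [0, 0, 0]],
    [[0, 0, 0], [0, 0, 0]]
  ],
  "fingers": 40
}}

```text
time_s: 17.9
tool_pos: [0.4766, -0.0305, 0.1678]
ee_rot: [0.0, 0.654, 0.757, 0.0]
force: [-1.5, 0.3, 9.6]
gripper_width: 0.0404
grasp_force: 15.7
```

```bash
python3 comp.py
```

```text
Traceback (most recent call last):
  File "comp.py", line 10, in <module>
    j=max(i for i in range(u,630) if p[i,0]>150 and r_[i]<.15); f=next(i for i in range(j,j+15) if p[i,0]<150); uf=f-1+(p[f-1,0]-150)/(p[f-1,0]-p[f,0])
ValueError: max() iterable argument is empty
```

```bash
sed -i 's/^vs,us=.*/v=222/' comp.py; python3 comp.py; python3 comp.py; python3 - <<'E'
from m import *
c=pickle.load(open("w5.pkl","rb")); d=camera("wrist")
for k in (c,d): print(np.round(k["pixels"][219:226,555:595].mean(0)).astype(int)[:,[0,1]].tolist())
# rod tooth shift by row correlation
a=c["pixels"][214:232,520:562].mean(2).astype(np.float32); b=d["pixels"][210:236,510:585].mean(2).astype(np.float32)
r=cv2.matchTemplate(b,a,cv2.TM_CCOEFF_NORMED); print(cv2.minMaxLoc(r))
E
```

```text
v 222 uc 570.2 uf 587.2 collar 61.3 disc 71.4 len 10.1
v 222 uc 570.2 uf 587.2 collar 61.3 disc 71.4 len 10.1
[[95, 94], [95, 93], [93, 92], [95, 94], [96, 94], [92, 92], [94, 93], [121, 106], [172, 134], [213, 161], [224, 171], [223, 168], [223, 170], [225, 170], [216, 162], [190, 141], [150, 109], [129, 91], [119, 76], [109, 49], [100, 24], [96, 8], [92, 4], [97, 10], [96, 9], [93, 8], [99, 6], [136, 12], [185, 16], [213, 12], [219, 13], [218, 13], [204, 11], [174, 7], [141, 7], [126, 13], [111, 20], [86, 39], [71, 43], [69, 42]]
[[94, 93], [96, 95], [96, 93], [95, 94], [93, 91], [94, 92], [96, 95], [95, 94], [93, 91], [94, 93], [96, 95], [94, 93], [94, 93], [94, 93], [100, 94], [116, 94], [126, 91], [121, 73], [109, 46], [98, 17], [96, 7], [94, 7], [97, 8], [94, 8], [94, 7], [103, 10], [144, 13], [194, 13], [216, 14], [219, 14], [212, 14], [191, 13], [155, 7], [130, 6], [121, 13], [100, 28], [78, 39], [69, 42], [72, 44], [71, 43]]
(-0.22335191071033478, 0.9793673753738403, (33, 5), (17, 3))
```

Compression is now ~6 mm (collar advanced 5.9 mm since contact, disc unmoved). I'll hold briefly to check it stays and that the door is still shut.

{"method": "servo_tool", "body": {
  "rows": [
    [[0, 0, 0], [0, 0, 0]],
    [[0, 0, 0], [0, 0, 0]],
    [[0, 0, 0], [0, 0, 0]],
    [[0, 0, 0], [0, 0, 0]],
    [[0, 0, 0], [0, 0, 0]]
  ]
}}

```text
time_s: 18.6
tool_pos: [0.4766, -0.0305, 0.1678]
ee_rot: [0.0, 0.654, 0.757, -0.0]
force: [-2.0, -0.0, 10.0]
gripper_width: 0.0405
grasp_force: 15.6
```

```bash
python3 comp.py; python3 -c "
from h import *
print(r.job_done())"
```

```text
v 222 uc 570.2 uf 587.2 collar 61.3 disc 71.4 len 10.1
the job is handed in; nothing more can be done
None
```

The job is handed in: the door is shut on its catch, and the pad is on the hook block, pressed in about 6 of its 12 mm (camera estimate, within about 1 mm). The hand is still squeezing the grips (about 16 N), and the tray was not touched.

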